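# Seat a plaster tile mould and throw its toggle clamp

## Task

Get the plaster mould with the flower ready for pressing a tile: with the clamp still open, slide the mould along the board between the rails and bed it square against the blue stop, leaning on it with about 15 N for half a second. Then push the clamp's red handle over centre with a fingertip until it is fully down, so that the rubber pad holds the mould in place. Plaster chips and the clamp is light, so never push on either with more than about 20 N, and leave everything else on the bench where it is.

Things in the scene. Friction and masses are not known exactly. Their poses are not given: they have to be found in the camera images.
- fixture: Plywood board fixed on the bench, with rails, stop, toggle clamp. Origin: on the bench top (z = 0) under the centre of the mould when seated at the stop's middle setting; x along the slide towards the stop, y towards the clamp, z up. In mm: board top z = 15, x -180 to 90, y -100 to 100; an apron of the same height at y -200 to -100, x -80 to 90, with two bystanders.
- stop_mid (a point): Middle setting of the adjustable stop: on the board, x = 60, y = 0, z = 15 mm in the fixture's frame (same axes). The blue stop bar (118 mm long, 26 mm high) is locked with its face anywhere from 8 mm nearer to 8 mm farther along x; its setting is not measured. Rails 20 mm high, inner faces y = +/-62, run from x = 20 to 60 mm and flare outward at 8.5 degrees from x = 20 back to -35 mm.
- mould: White plaster mould with a flower relief, 120 x 120 x 36 mm, 0.41 to 0.72 kg, loose in the rails' flared mouth, 62 to 94 mm short of the stop, a little askew. Origin: centre of its underside; x towards the stop, z up. Recess 76 x 76 mm, 20 mm deep, walls 22 mm. 2 mm play each side in the rails. Slides with 2 to 8 N, more if pressed down or caught on a flare. Seated, it touches the stop.
- mould_front (a point): Middle of the mould's far face (60 mm ahead of its origin, 18 mm above its underside): touches the stop bar's face when seated.
- clamp_hinge (a point): Hinge of the clamp's red handle, at x = 30, y = 105, z = 68 mm in the fixture's frame, whose axes it shares; the hinge axis lies along x. Steel cheeks reach up to 76 mm above the bench around it; the clamp's steel arm turns on the mould's side of it and stands up when open, its end 125 mm above the bench.
- handle_tip (a point): Free end of the red handle, a straight bar, 118 mm from the hinge axis. Its round grip, 16 mm thick, runs from 40 to 118 mm from the hinge. Open it stands 70 degrees above level, leaning to the fixture's +y, away from the mould; closed it lies level along +y, its upper side 76 mm above the bench.
- clamp_handle (a joint): Red handle's angle, rad: 0 = open (70 degrees above level), growing as it swings away from the mould and down; 1.22 = down on its stop. It brings the pad down on the mould's clamp-side rim. Over-centre spring: starting it takes 6 to 8 N square to the bar at the grip's end, falling to 0 at dead centre, 0.55; pushed beyond 0.65 it swings down to 1.22 by itself and holds; left short, it springs back.
- clamp_pad: Black rubber pad, 18 mm across, on the end of the clamp's arm, sprung. Origin: on the arm, 46 mm from the arm's pivot. When closed it presses on the mould's rim on the clamp side with about 8 N.
- spare_mould: Bystander: second plaster mould, 120 x 120 x 36 mm, terracotta-coloured ribs in its recess. Origin: centre of its underside.
- brush_pot: Bystander: blue cup, 72 mm across, 85 mm high. Origin: centre of its underside.
- bisque_bowl: Bystander: terracotta bowl, 110 mm across, 50 mm high. Origin: centre of its underside.
- mallet: Bystander: wooden mallet lying on the bench. Origin: centre of its underside.
- glass_sheet: Bystander: sheet of glass 160 x 120 x 6 mm. Origin: centre of its underside.
- glaze_jar: Bystander: small amber jar, 44 mm across, 45 mm high, on the board's apron. Origin: centre of its underside.
- rib_tool: Bystander: dark wooden tool 85 x 14 x 8 mm on the board's apron. Origin: centre of its underside.
Things that resemble listed ones, but are neither listed nor needed, are in the scene too. What is shaped like the mould but turquoise or yellow is not meant.

How it is judged:
On the way, in this order (a step that is already met when the one before it is completed fails the run):
1. the mould is pressed square against the stop with more than 5 N reaching the stop, the clamp still open (x of stop_bar_c0 in the frame of mould below 0.069 m and angle between the x axis of mould and the x axis of fixture, either way round below 0.03 rad and z of mould in the frame of fixture below 0.0175 m and value of joint clamp_handle below 0.35 rad and contact force between stop_bar_c0 and mould above 5 N), for 0.3 s.
2. the handle is over centre and down on its stop, the pad pressing on the mould (value of joint clamp_handle above 1.18 rad and contact force between clamp_pad and mould above 5 N), for 0.2 s.
At the end, for the whole second after the job is handed in: The mould lies flat on the board, its far face within 2 mm of the stop and square to it (0.03 rad), at rest; the handle is fully down (above 1.18 rad) and the clamp's pad presses on the mould with more than 5 N (all of step 2 and x of stop_bar_c0 in the frame of mould below 0.069 m and angle between the x axis of mould and the x axis of fixture, either way round below 0.03 rad and z of mould in the frame of fixture below 0.0175 m and linear speed of mould below 0.01 m/s); the robot touches nothing.
It fails at once if the robot pushes on the mould with more than 22 N (contact force between any of the fingers, the arm and mould above 22 N).
It fails at once if the robot pushes on the red handle with more than 22 N (contact force between any of the fingers, the arm and clamp_handle above 22 N).
It fails at once if a bystander is moved by more than 15 mm (distance of any of spare_mould, brush_pot, bisque_bowl, mallet, glass_sheet, glaze_jar, rib_tool from where it was at the start of the episode above 0.015 m).
It also fails if it takes over 72 s, if anything falls off the work surface, if the arm or the gripper's body presses on something with over 40 N, if the wrist force passes 120 N, or if a joint passes its speed limit or range.

## Robot

A 6-joint arm with a two-finger parallel gripper is mounted at the origin on the work surface. World frame = base frame: x ahead of the robot, y to its left, z up, the work surface at z = 0. Lengths are in m, angles in rad, forces in N, time in s.
With the tool pointing down it reaches from about 0.4 to 0.825 m from the base axis. Payload 7 kg.
Tool frame: the origin (TCP) lies between the finger pads; the fingertips stand 8 mm ahead of it and the grasp point (between the pads) lies 11 mm behind it (arm.finger_overhang is the distance from the TCP to the fingertips, in m); z points along the fingers, y is the line along which they close (so a half turn about z gives the same grasp; the last joint's range is limited). The gripper opens to 88 mm and grips with 3 to 60 N. Pads are 19 mm wide; open, the fingers measure 130 mm over their backs; the gripper's body (78 mm by 193 mm) begins 47 mm behind the grasp point.
Start: joints at [1.623, 0.359, 0.012, 0, -1.224, -0.288], TCP at [0.158, 0.656, 0.207] pointing down, gripper open.
Joint ranges: [-3.07, 3.07], [-1.43, 2.12], [-1.02, 1.25], [-3.03, 1.67], [-3.05, -0], [-3.03, 3.03]. Speed limits (rad/s): [2.39, 2.39, 3.01, 3.14, 3.14, 3.14].

## Interface

Orientations are given as [roll, pitch, yaw] about the fixed x, y, z axes, in that order (R = Rz(yaw) Ry(pitch) Rx(roll)).
In Python, from station import arm gives the robot as it stands.
- The arm moves only by the tool move_arm, never from a script. Its argument "rows" is text: rows parted by semicolons, each of 7 numbers parted by spaces: the turn, a rotation vector about the tool's x, y, z in degrees, then the shift along the tool's x, y, z in m, then the finger opening in m, from 0 to 0.0876. A call has 1 to 8 rows; each row shifts and turns the commanded pose from where the row before left it, along the tool's axes as they then stand; what a row does not reach is not made up. A row lasts 1/8 s, in which the tool goes at most 62.5 mm and 10.7 degrees, less where a joint would pass 70% of its speed; a pose out of reach is approached as far as the arm can. A call is refused whole if a number of a shift passes 0.0625 or a number of a turn 10.7, either way. A call with a gripper value outside its range is refused whole. The fingers move at their own pace and stop on an object; "squeeze" is the grip in N (left out, the last holds). Time passes only in rows, so rows that do not move let the fingers close. It gives the time, the measured TCP pose, the force, the opening and the grip force at its end, in the units of the state.
- arm.get_state(): the state, without advancing time (a new reading comes with each control period).
- arm.grab_frame(name): name is "scene" or "top"; returns (picture, depth): 384x512x3 uint8, blue, green, red; 384x512 float32, m along the optical axis (not along the pixel's ray), 0 where there is no reading.
- arm.camera_model(name): a dict with "mtx" (3x3 intrinsics, pixels), "camera_from_world" (4x4, takes a point from world to camera coordinates). Camera axes: x right, y down, z forward; pixel columns grow to the right and rows downward; lengths in m; the calibration is good to about 2 mm. A picture is of the moment at which its call begins. camera_model takes no time and is no camera call.
- arm.job_done(): hands the job in; it is judged then, once.
The state is a dict: "t": time; "q": joint angles; "qd": joint speeds; "joint_efforts": joint torques, N m; "eef_pos": TCP position; "ee_rot": TCP orientation; "force": force on the tool from outside, world axes, zero at the start; "moment": the same for the moment, N m; "width": finger opening in m; "gripper_force": force on a finger pad.
Only numpy, scipy, OpenCV 4.12 (cv2) and the standard library are available. Lean on these libraries where they do the work, as an engineer would, in place of code of your own. Each camera call takes 0.05 s, during which the arm holds its last target. There are 200 camera calls.

## Working session

There is one attempt and no reset: what is moved stays moved. The work goes in short steps, Python scripts to look and compute and a tool call to move; the robot and the scene stay as the last step left them, time stands still between calls to the robot, and variables do not carry over. Pictures are saved under pics/ and viewed, at most 10 in all, crops included, and the job is handed in when it is done.

Besides the shell and the picture viewer there is one more tool, called after "Call:" as name(argument=value, ...) on one line, values as JSON. move_arm: Moves the arm, as the interface text tells. Its arguments: {"type":"object","properties":{"rows":{"type":"string"},"squeeze":{"type":"number"}},"required":["rows"]}

```bash
mkdir -p pics
cat > h.py <<'E'
import numpy as np, cv2
from station import arm
def shot(n,tag):
    im,d=arm.grab_frame(n); cv2.imwrite(f'pics/{tag}.png',im); np.save(f'pics/{tag}.npy',d); return im,d
def world(n,u,v,d):
    m=arm.camera_model(n);K=np.array(m['mtx']);T=np.array(m['camera_from_world'])
    p=np.linalg.inv(K)@np.array([u,v,1.])*d
    return (np.linalg.inv(T)@np.append(p,1))[:3]
def ray(n,u,v,z):
    m=arm.camera_model(n);T=np.linalg.inv(np.array(m['camera_from_world']))
    r=T[:3,:3]@np.linalg.inv(np.array(m['mtx']))@np.array([u,v,1.]);c=T[:3,3]
    return c+r*(z-c[2])/r[2]
E
python3 - <<'E'
from h import *
shot('scene','s0');shot('top','t0')
for n in('scene','top'):
    m=arm.camera_model(n);print(n,np.round(np.linalg.inv(np.array(m['camera_from_world'])),2))
s=arm.get_state();print(s['t'],s['eef_pos'],s['ee_rot'],s['force'],s['width'])
E
```

```text
scene [[ 0.75  0.38 -0.54  1.08]
 [ 0.66 -0.41  0.64 -0.67]
 [ 0.02 -0.83 -0.55  0.72]
 [ 0.    0.    0.    1.  ]]
top [[-0.02 -0.99  0.12  0.31]
 [-1.    0.02 -0.    0.01]
 [ 0.   -0.12 -0.99  1.55]
 [ 0.    0.    0.    1.  ]]
0.1 [0.1576177  0.65584993 0.20632123] [ 3.14009460e+00 -1.48122425e-04 -2.35899414e-01] [ 0.09234343  0.39277476 -0.64100557] 0.08731924535552182
```

View pics/s0.png

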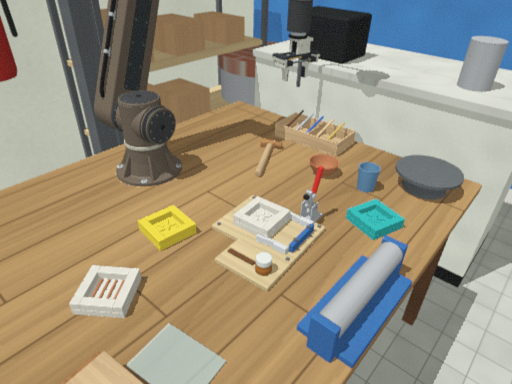

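View pics/t0.png

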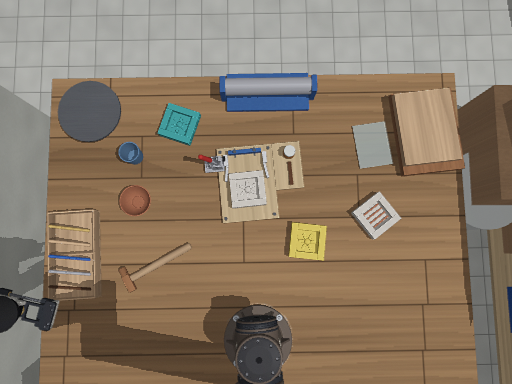

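Scene: the mould is at (262,217) and the red handle at (317,182). Top: the mould is at (247,189), the blue stop at (243,152), the handle at (205,160). Next I'll measure these.

Run:
```python
from h import *
im=cv2.imread('pics/t0.png');d=np.load('pics/t0.npy')
c=cv2.resize(im[135:230,175:315],None,fx=5.5,fy=5.5,interpolation=cv2.INTER_CUBIC);cv2.imwrite('pics/t0c.png',c)
hsv=cv2.cvtColor(im,cv2.COLOR_BGR2HSV)
for n,lo,hi,box,z in(('blue',(100,120,60),(125,255,255),(220,140,270,165),.041),('red',(170,120,60),(180,255,255),(175,145,230,180),.1),('white',(0,0,170),(180,50,255),(222,165,272,215),.051)):
    m=cv2.inRange(hsv,lo,hi);k=np.zeros_like(m);x0,y0,x1,y1=box;k[y0:y1,x0:x1]=m[y0:y1,x0:x1]
    k=max((np.uint8(np.arange(0)),)+cv2.findContours(k,0,2)[0],key=lambda a:cv2.contourArea(a) if len(a) else -1)
    r=cv2.minAreaRect(k);b=cv2.boxPoints(r);print(n,r)
    for p in b:print('   ',p.round(1),ray('top',*p,z).round(4))
    u,v=map(int,r[0]);print(' depth pt',world('top',u,v,d[v,u]).round(4))
```

```text
blue ((244.05447387695312, 151.0445556640625), (4.079652309417725, 32.33871078491211), 84.2894058227539)
    [227.8 150.6] [0.6564 0.0936 0.041 ]
    [259.9 147.4] [ 0.6663 -0.0205  0.041 ]
    [260.3 151.5] [ 0.6516 -0.0217  0.041 ]
    [228.2 154.7] [0.6417 0.0923 0.041 ]
 depth pt [0.6548 0.0362 0.0379]Traceback (most recent call last):
  File "<stdin>", line 8, in <module>
cv2.error: OpenCV(4.12.0) /io/opencv/modules/imgproc/src/convhull.cpp:143: error: (-215:Assertion failed) total >= 0 && (depth == CV_32F || depth == CV_32S) in function 'convexHull'
```

View pics/t0c.png

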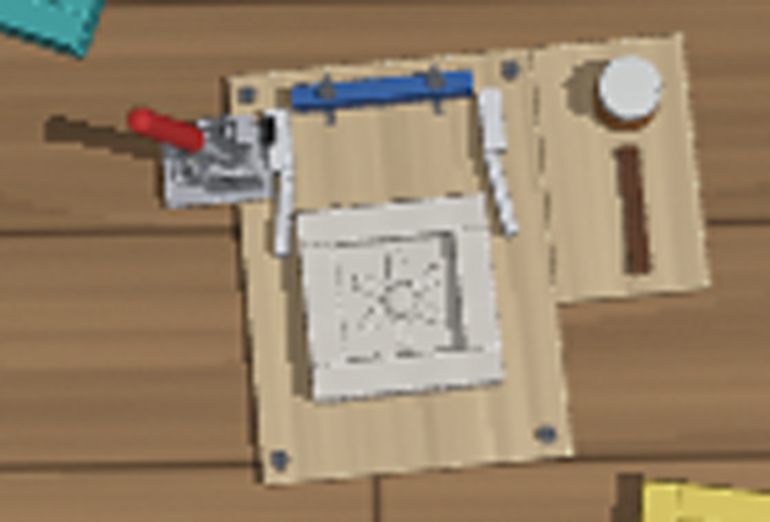

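The crop shows the mould corners at (297,213), (483,195), (502,381) and (315,400). The board corners are at (228,77), (265,483), (573,455), (680,33) and (708,285). The stop runs from (293,100) to (472,82), and the red grip tip is at (140,121).

Run:
```python
from h import *
px=lambda c:((c[0]+.5)/5.5-.5+175,(c[1]+.5)/5.5-.5+135)
B=[(228,77),(265,483),(573,455),(680,33),(708,285)]
F=np.array([(90,100),(-180,100),(-180,-100),(90,-200),(-80,-200)])/1000
W=np.array([ray('top',*px(c),.015)[:2] for c in B])
a=F-F.mean(0);b=W-W.mean(0);U,S,V=np.linalg.svd(a.T@b);R=(U@V).T;t=W.mean(0)-R@F.mean(0)
print('fix yaw',np.degrees(np.arctan2(R[1,0],R[0,0])),'origin',t.round(4),'resid mm',(1e3*(W-F@R.T-t)).round(1).tolist())
fx=lambda w:(R.T@(w[:2]-t)*1e3).round(1)
M=[(297,213),(483,195),(502,381),(315,400)]
P=np.array([ray('top',*px(c),.051)[:2] for c in M])
print('mould',[fx(p).tolist() for p in P],'centre',fx(P.mean(0)),'world',P.mean(0).round(4))
e=P[0]-P[3]+P[1]-P[2];print('mould yaw',np.degrees(np.arctan2(e[1],e[0])))
for c in[(296,108),(472,93)]:print('stop near top edge',fx(ray('top',*px(c),.041)))
d=np.load('pics/t0.npy');u,v=map(int,px((150,125)));p=world('top',u,v,d[v,u]);print('handle depth',fx(p),p[2])
# scene view: handle & fixture points for check
im=cv2.imread('pics/s0.png');x0,y0,f=200,155,6
c=cv2.resize(im[y0:y0+100,x0:x0+133],None,fx=f,fy=f,interpolation=cv2.INTER_CUBIC)
m=arm.camera_model('scene');K=np.array(m['mtx']);T=np.array(m['camera_from_world'])
def dr(q,col):
    w=np.append(R@np.array(q[:2])/1e3+t,q[2]/1e3);k=K@(T[:3,:3]@w+T[:3,3]);k=k[:2]/k[2];cv2.circle(c,(int((k[0]-x0+.5)*f),int((k[1]-y0+.5)*f)),3,col,-1)
for q in[(90,100,15),(-180,100,15),(-180,-100,15),(90,-200,15),(-80,-200,15)]:dr(q,(0,255,0))
for p in P:dr((*fx(p),51),(255,0,255))
h=np.radians(70);dr((30,105+118*np.cos(h),68+118*np.sin(h)),(255,255,0));dr((30,105,68),(255,255,0))
cv2.imwrite('pics/s0c.png',c)
```

```text
fix yaw 4.7747709322981695 origin [0.5902 0.0313] resid mm [[-1.2, -1.2], [1.6, -1.2], [-0.1, 0.2], [-1.1, 0.7], [0.8, 1.5]]
mould [[-12.1, 60.8], [-12.2, -58.0], [-131.6, -57.9], [-131.9, 60.4]] centre [-71.9   1.3] world [0.5184 0.0266]
mould yaw 4.824451854197467
stop near top edge [57.9 55.5]
stop near top edge [ 56.6 -58.1]
handle depth [ 27.3 139.2] 0.1770294825783736
```

View pics/s0c.png

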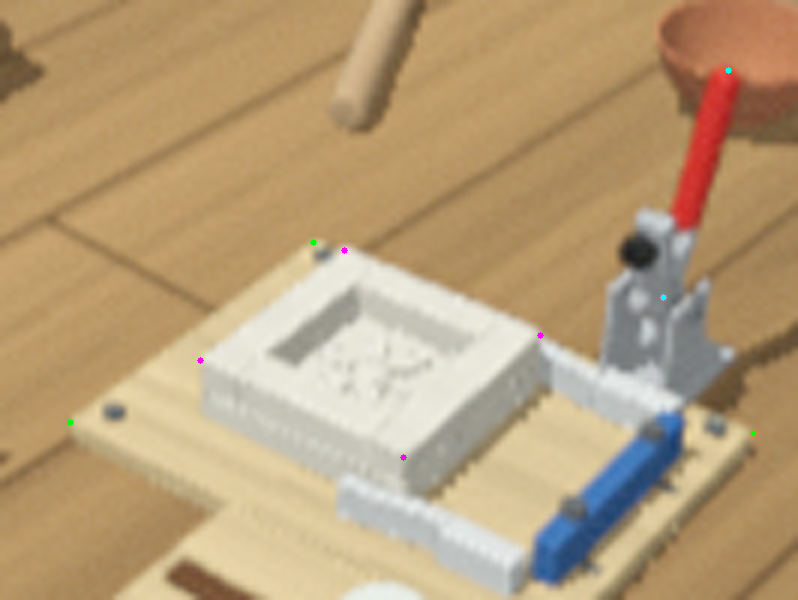

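The projected board, mould and handle points line up with the scene view. The fixture origin is (0.590, 0.031) with yaw 4.8°, and the mould is at fixture x ≈ -72, y ≈ 1, nearly square. I'll push its rear face with both open fingers for two-point contact.

Call:
move_arm(rows="0 0 -9.1 0 0 0 0.0876;0 0 -9.1 0 0 0 0.0876;0 0 0 0.04 0.055 0 0.0876;0 0 0 0.04 0.055 0 0.0876;0 0 0 0.04 0.055 0 0.0876;0 0 0 0.04 0.055 0 0.0876;0 0 0 0.04 0.055 0 0.0876;0 0 0 0 0 0 0.0876")

```text
t: 1.1
eef_pos: [0.3634, 0.4162, 0.2072]
ee_rot: [3.141, 0.0, 0.077]
force: [0.0, 0.4, 0.1]
width: 0.0878
gripper_force: 0.0
```

Call:
move_arm(rows="0 0 0 0.0027 0.055 0 0.0876;0 0 0 0.0027 0.055 0 0.0876;0 0 0 0.0027 0.055 0 0.0876;0 0 0 0.0027 0.055 0 0.0876;0 0 0 0.0027 0.055 0 0.0876;0 0 0 0.0027 0.055 0 0.0876;0 0 0 0.0027 0.055 0 0.0876;0 0 0 0 0 0 0.0876")

```text
t: 2.1
eef_pos: [0.4116, 0.0348, 0.207]
ee_rot: [3.141, 0.0, 0.077]
force: [-0.1, 0.5, -0.4]
width: 0.0875
gripper_force: 0.0
```

Call:
move_arm(rows="0 0 -0.35 0.01 0.0185 0 0.0876;0 0 0 0 0 0.045 0.0876;0 0 0 0 0 0.045 0.0876;0 0 0 0 0 0.045 0.0876;0 0 0 0 0 0.024 0.0876;0 0 0 0 0 0.012 0.0876;0 0 0 0 0 0 0.0876;0 0 0 0 0 0 0.0876")

```text
t: 3.1
eef_pos: [0.4242, 0.0203, 0.0371]
ee_rot: [-3.141, -0.002, 0.089]
force: [-0.7, -0.7, -0.2]
width: 0.088
gripper_force: 0.0
```

Run:
```python
from h import *
shot('scene','s1')
im=cv2.imread('pics/s1.png');x0,y0,f=180,155,6
cv2.imwrite('pics/s1c.png',cv2.resize(im[y0:y0+100,x0:x0+133],None,fx=f,fy=f,interpolation=cv2.INTER_CUBIC))
s=arm.get_state();print(s['eef_pos'],s['ee_rot'],s['force'])
```

```text
[0.42418514 0.02024092 0.03714088] [-3.14085134e+00 -1.88839525e-03  8.83616993e-02] [-0.38898431 -0.44678605  0.49685319]
```

View pics/s1c.png

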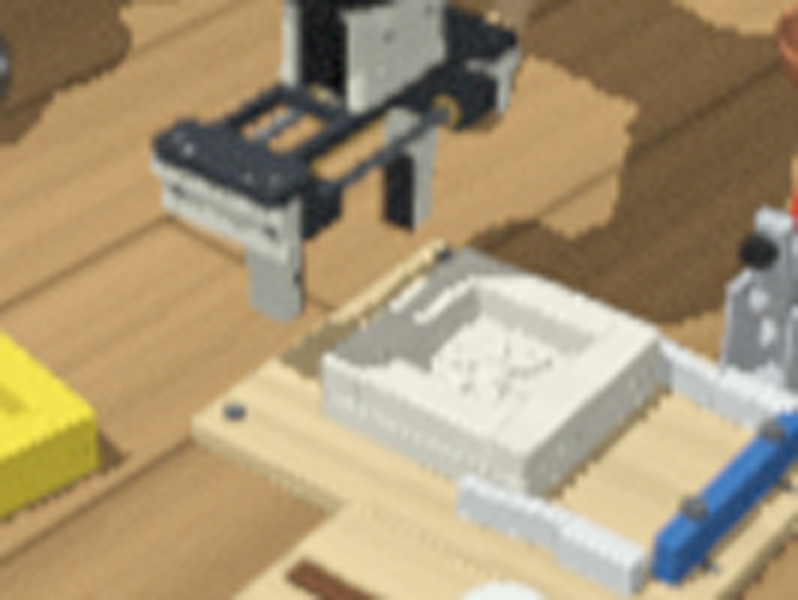

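The fingers are level with and behind the mould at (275,290) and (400,190), clear of it. The mould is undisturbed, so I'll advance gently.

Call:
move_arm(rows="0 0 0.3 0.005 0 0 0.0876;0 0 0 0.005 0 0 0.0876;0 0 0 0.004 0 0 0.0876;0 0 0 0.002 0 0 0.0876;0 0 0 0.002 0 0 0.0876;0 0 0 0.002 0 0 0.0876;0 0 0 0.002 0 0 0.0876;0 0 0 0.002 0 0 0.0876")

```text
t: 4.15
eef_pos: [0.4474, 0.0217, 0.0362]
ee_rot: [3.142, -0.0, 0.083]
force: [0.8, -0.1, -1.1]
width: 0.0876
gripper_force: 0.0
```

Call:
move_arm(rows="0 0 0 0.002 0 0 0.0876;0 0 0 0.002 0 0 0.0876;0 0 0 0.002 0 0 0.0876;0 0 0 0.002 0 0 0.0876;0 0 0 0.002 0 0 0.0876;0 0 0 0.002 0 0 0.0876;0 0 0 0.002 0 0 0.0876;0 0 0 0.002 0 0 0.0876")

```text
t: 5.15
eef_pos: [0.4633, 0.023, 0.0362]
ee_rot: [3.142, 0.0, 0.083]
force: [-0.1, 0.1, 0.3]
width: 0.0879
gripper_force: 0.0
```

Run:
```python
from h import *
shot('scene','s2')
im=cv2.imread('pics/s2.png');x0,y0,f=180,155,6
cv2.imwrite('pics/s2c.png',cv2.resize(im[y0:y0+100,x0:x0+133],None,fx=f,fy=f,interpolation=cv2.INTER_CUBIC))
s=arm.get_state();print(s['eef_pos'],s['ee_rot'],s['force'])
```

```text
[0.46362798 0.02306231 0.03617272] [ 3.14157721e+00 -1.82355138e-04  8.28075010e-02] [ 1.37971992 -0.33834025  0.26407254]
```

View pics/s2c.png

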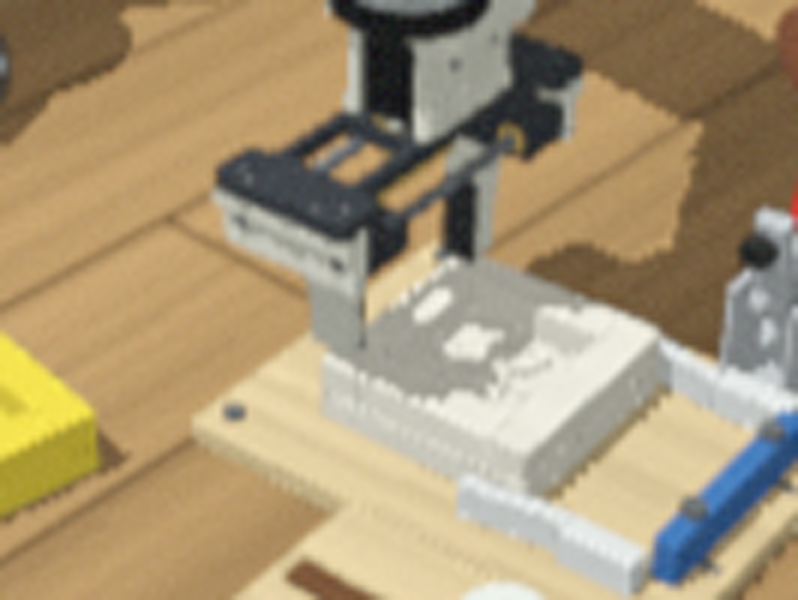

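Oddly, the near finger's tip at (350,345) overlaps the mould's top rim, and there is no force. I'll check the finger tip against depth.

Run:
```python
from h import *
t=np.array([.5902,.0313]);a=np.radians(4.775);R=np.array([[np.cos(a),-np.sin(a)],[np.sin(a),np.cos(a)]])
for tag,cs in(('s1',[(270,300),(290,300),(275,312)]),('s2',[(330,330),(355,335),(345,341),(345,360),(400,350)])):
    d=np.load(f'pics/{tag}.npy')
    for c in cs:
        u,v=c[0]/6+180-.5,c[1]/6+155-.5;u,v=round(u),round(v);p=world('scene',u,v,d[v,u]);print(tag,c,(R.T@(p[:2]-t)*1e3).round(1),(p[2]*1e3).round(1))
s=arm.get_state();print('tcp fix',R.T@(s['eef_pos'][:2]-t))
m=arm.camera_model('scene');K=np.array(m['mtx']);T=np.array(m['camera_from_world'])
for q in[(-119,-65,28),(-119,-42,28),(-137,-65,28)]:
    w=np.append(R@np.array(q[:2])/1e3+t,q[2]/1e3);k=K@(T[:3,:3]@w+T[:3,3]);k=k[:2]/k[2];print(q,((k-[180,155]+.5)*6).round())
```

```text
s1 (270, 300) [-168.   -54.3] 70.4
s1 (290, 300) [-156.8  -49.3] 72.6
s1 (275, 312) [-164.7  -53.8] 64.3
s2 (330, 330) [-127.4  -58.1] 69.4
s2 (355, 335) [-117.8  -47.1] 67.4
s2 (345, 341) [-118.  -56.] 68.9
s2 (345, 360) [-122.5  -50.5] 52.7
s2 (400, 350) [-111.3  -22. ] 44.6
tcp fix [-0.12681845  0.00232714]
(-119, -65, 28) [332. 415.]
(-119, -42, 28) [361. 392.]
(-137, -65, 28) [303. 401.]
```

Run:
```python
from h import *
s=arm.get_state();print(arm.finger_overhang,{k:np.round(v,4) for k,v in s.items()})
d=np.load('pics/s1.npy')
# lowest finger pixels: walk down columns in s1
for u in range(222,231):
    z=[(v,*(1e3*world('scene',u,v,d[v,u])).round(0)) for v in range(200,212)]
    print(u,[(q[0],q[3]) for q in z])
```

```text
0.008 {'t': np.float64(5.2), 'q': array([ 4.7570e-01,  2.0640e-01, -6.6250e-01,  1.0000e-04, -7.0170e-01,
        1.1778e+00]), 'qd': array([ 0.0014, -0.0053, -0.0049, -0.    ,  0.0006, -0.0033]), 'joint_efforts': array([ 1.62000e-02, -3.75296e+01,  1.95969e+01,  4.57960e+00,
        6.60000e-03, -1.66000e-02]), 'eef_pos': array([0.4636, 0.0231, 0.0362]), 'ee_rot': array([ 3.1416e+00, -2.0000e-04,  8.2800e-02]), 'force': array([ 1.3797, -0.3383,  0.2641]), 'moment': array([-0.0509, -0.0542,  0.0208]), 'gripper_force': np.float64(0.0), 'width': np.float64(0.0879)}
222 [(200, np.float64(82.0)), (201, np.float64(80.0)), (202, np.float64(76.0)), (203, np.float64(73.0)), (204, np.float64(65.0)), (205, np.float64(66.0)), (206, np.float64(1.0)), (207, np.float64(-1.0)), (208, np.float64(1.0)), (209, np.float64(3.0)), (210, np.float64(1.0)), (211, np.float64(6.0))]
223 [(200, np.float64(86.0)), (201, np.float64(82.0)), (202, np.float64(78.0)), (203, np.float64(72.0)), (204, np.float64(69.0)), (205, np.float64(67.0)), (206, np.float64(63.0)), (207, np.float64(2.0)), (208, np.float64(4.0)), (2
[... 1472 characters left out ...]
63.0)), (208, np.float64(3.0)), (209, np.float64(4.0)), (210, np.float64(1.0)), (211, np.float64(1.0))]
229 [(200, np.float64(81.0)), (201, np.float64(79.0)), (202, np.float64(78.0)), (203, np.float64(75.0)), (204, np.float64(71.0)), (205, np.float64(67.0)), (206, np.float64(65.0)), (207, np.float64(4.0)), (208, np.float64(0.0)), (209, np.float64(1.0)), (210, np.float64(2.0)), (211, np.float64(4.0))]
230 [(200, np.float64(1.0)), (201, np.float64(2.0)), (202, np.float64(0.0)), (203, np.float64(2.0)), (204, np.float64(3.0)), (205, np.float64(62.0)), (206, np.float64(58.0)), (207, np.float64(-1.0)), (208, np.float64(0.0)), (209, np.float64(2.0)), (210, np.float64(2.0)), (211, np.float64(16.0))]
```

The camera puts the fingertips at z ≈ 62–64 mm with the TCP at 36 mm. So the real tips are about 28 mm higher than the stated overhang implies, and they passed over the mould without touching it. I'll back off, lower by camera, and check again by depth.

Call:
move_arm(rows="0 0 0 -0.012 0 0 0.0876;0 0 0 -0.012 0 0 0.0876;0 0 0 -0.012 0 0 0.0876;0 0 0 0 0 0.007 0.0876;0 0 0 0 0 0.007 0.0876;0 0 0 0 0 0.006 0.0876;0 0 0 0 0 0 0.0876;0 0 0 0 0 0 0.0876")

```text
t: 6.2
eef_pos: [0.4274, 0.02, 0.016]
ee_rot: [3.141, 0.0, 0.083]
force: [-0.3, -0.3, 0.7]
width: 0.0879
gripper_force: 0.0
```

```bash
cat >> h.py <<'E'
t=np.array([.5902,.0313]);_a=np.radians(4.775);R=np.array([[np.cos(_a),-np.sin(_a)],[np.sin(_a),np.cos(_a)]])
def cloud(n,d):
    v,u=np.mgrid[0:384,0:512];m=arm.camera_model(n);Ti=np.linalg.inv(np.array(m['camera_from_world']))
    p=np.linalg.inv(np.array(m['mtx']))@np.stack([u*d,v*d,d]).reshape(3,-1)
    p=(Ti[:3,:3]@p).T+Ti[:3,3];p[:,:2]=(p[:,:2]-t)@R;return p.reshape(384,512,3)*1e3
E
python3 - <<'E'
from h import *
im,d=shot('scene','s3');P=cloud('scene',d);s=arm.get_state()
print('tcp',R.T@(s['eef_pos'][:2]-t),s['eef_pos'][2],s['force'])
m=(P[...,1]>-70)&(P[...,1]<-35)&(P[...,0]<-140)&(P[...,0]>-185)&(P[...,2]>20)&(P[...,2]<110)
q=P[m];print(len(q),np.percentile(q[:,2],[0,1,5,50]).round(1)); lo=q[q[:,2]<q[:,2].min()+12];print(lo.min(0),lo.max(0))
E
```

```text
tcp [-0.16305253  0.00231784] 0.01615788154617718 [0.59304509 0.08618369 0.22542914]
90 [20.1 36.7 41.7 58.8]
[-164.49821643  -60.07085799   20.14569286] [-164.49821643  -60.07085799   20.14569286]
```

Call:
move_arm(rows="0 0 0 0 0 0.006 0.0876;0 0 0 0 0 0.006 0.0876;0 0 0 0 0 0 0.0876;0 0 0 0.004 0 0 0.0876;0 0 0 0.004 0 0 0.0876;0 0 0 0.002 0 0 0.0876;0 0 0 0.002 0 0 0.0876;0 0 0 0 0 0 0.0876")

```text
t: 7.25
eef_pos: [0.4394, 0.021, 0.0042]
ee_rot: [3.142, -0.0, 0.083]
force: [-0.5, 0.6, -0.2]
width: 0.0874
gripper_force: 0.0
```

Call:
move_arm(rows="0 0 0 0.002 0 0 0.0876;0 0 0 0.002 0 0 0.0876;0 0 0 0.002 0 0 0.0876;0 0 0 0.002 0 0 0.0876;0 0 0 0.002 0 0 0.0876;0 0 0 0.002 0 0 0.0876;0 0 0 0.002 0 0 0.0876;0 0 0 0.002 0 0 0.0876")

```text
t: 8.25
eef_pos: [0.4552, 0.0223, 0.004]
ee_rot: [3.142, 0.0, 0.083]
force: [-2.1, -1.0, -1.7]
width: 0.0877
gripper_force: 1.0
```

Call:
move_arm(rows="0 0 0 0.002 0 0 0.0876;0 0 0 0.002 0 0 0.0876;0 0 0 0.002 0 0 0.0876;0 0 0 0.002 0 0 0.0876;0 0 0 0.002 0 0 0.0876;0 0 0 0.002 0 0 0.0876;0 0 0 0.002 0 0 0.0876;0 0 0 0.002 0 0 0.0876")

```text
t: 9.25
eef_pos: [0.4713, 0.0237, 0.0042]
ee_rot: [3.142, -0.0, 0.083]
force: [-1.9, -0.2, -1.1]
width: 0.0877
gripper_force: 1.0
```

Run:
```python
from h import *
im,d=shot('scene','s4')
x0,y0,f=180,155,6
cv2.imwrite('pics/s4c.png',cv2.resize(im[y0:y0+100,x0:x0+133],None,fx=f,fy=f,interpolation=cv2.INTER_CUBIC))
s=arm.get_state();print('tcp',R.T@(s['eef_pos'][:2]-t),s['force'])
```

```text
tcp [-0.11877458  0.00232192] [-1.76730874 -0.57518859 -1.73756444]
```

View pics/s4c.png

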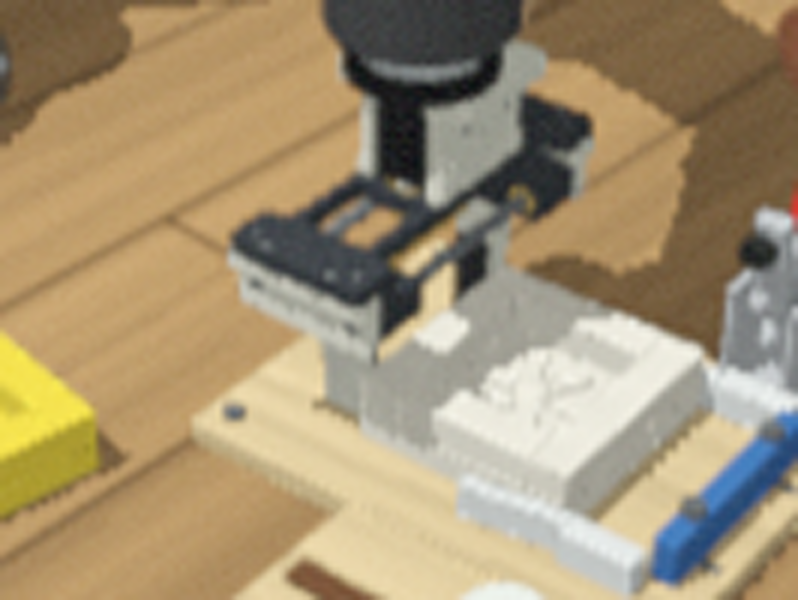

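Both fingers are against the mould's rear face at (340,370) and it slides with about 2 N. I'll continue.

Call:
move_arm(rows="0 0 0 0.002 0 0 0.0876;0 0 0 0.002 0 0 0.0876;0 0 0 0.002 0 0 0.0876;0 0 0 0.002 0 0 0.0876;0 0 0 0.002 0 0 0.0876;0 0 0 0.002 0 0 0.0876;0 0 0 0.002 0 0 0.0876;0 0 0 0.002 0 0 0.0876")

```text
t: 10.3
eef_pos: [0.4872, 0.025, 0.0042]
ee_rot: [3.142, 0.0, 0.083]
force: [-4.1, -1.3, 2.4]
width: 0.0879
gripper_force: 1.8
```

Call:
move_arm(rows="0 0 0 0.002 0 0 0.0876;0 0 0 0.002 0 0 0.0876;0 0 0 0.002 0 0 0.0876;0 0 0 0.002 0 0 0.0876;0 0 0 0.002 0 0 0.0876;0 0 0 0.002 0 0 0.0876;0 0 0 0.002 0 0 0.0876;0 0 0 0.002 0 0 0.0876")

```text
t: 11.3
eef_pos: [0.5032, 0.0263, 0.0042]
ee_rot: [3.142, -0.0, 0.083]
force: [-4.1, -1.0, 2.2]
width: 0.0874
gripper_force: 1.9
```

Call:
move_arm(rows="0 0 0 0.001 0 0 0.0876;0 0 0 0.001 0 0 0.0876;0 0 0 0.001 0 0 0.0876;0 0 0 0.001 0 0 0.0876;0 0 0 0.001 0 0 0.0876;0 0 0 0.001 0 0 0.0876")

```text
t: 12.05
eef_pos: [0.5091, 0.0268, 0.0041]
ee_rot: [-3.142, -0.0, 0.083]
force: [-3.4, -0.8, 2.3]
width: 0.0873
gripper_force: 1.6
```

Call:
move_arm(rows="0 0 0 0.0005 0 0 0.0876;0 0 0 0.0005 0 0 0.0876;0 0 0 0.0005 0 0 0.0876;0 0 0 0.0005 0 0 0.0876;0 0 0 0.0005 0 0 0.0876;0 0 0 0.0005 0 0 0.0876")

```text
t: 12.8
eef_pos: [0.5121, 0.027, 0.0041]
ee_rot: [-3.142, -0.0, 0.083]
force: [-2.4, 0.3, -0.3]
width: 0.0874
gripper_force: 1.4
```

Call:
move_arm(rows="0 0 0 0.0005 0 0 0.0876;0 0 0 0.0005 0 0 0.0876;0 0 0 0.0005 0 0 0.0876;0 0 0 0.0005 0 0 0.0876")

```text
t: 13.3
eef_pos: [0.5141, 0.0272, 0.0041]
ee_rot: [-3.142, -0.0, 0.083]
force: [-3.2, -0.6, 0.2]
width: 0.0875
gripper_force: 1.3
```

x_f ≈ -75.5, so a few mm are left.

Call:
move_arm(rows="0 0 0 0.0005 0 0 0.0876;0 0 0 0.0005 0 0 0.0876;0 0 0 0.0005 0 0 0.0876;0 0 0 0.0005 0 0 0.0876")

```text
t: 13.8
eef_pos: [0.5161, 0.0274, 0.0041]
ee_rot: [-3.142, 0.0, 0.083]
force: [-2.2, -0.7, 0.4]
width: 0.0879
gripper_force: 1.2
```

Call:
move_arm(rows="0 0 0 0.0005 0 0 0.0876;0 0 0 0.0005 0 0 0.0876")

```text
t: 14.05
eef_pos: [0.517, 0.0274, 0.0042]
ee_rot: [3.142, 0.0, 0.083]
force: [-4.6, 1.3, 2.9]
width: 0.0879
gripper_force: 2.2
```

Call:
move_arm(rows="0 0 0 0.0005 0 0 0.0876;0 0 0 0.0005 0 0 0.0876")

```text
t: 14.3
eef_pos: [0.517, 0.0274, 0.0041]
ee_rot: [3.141, 0.002, 0.083]
force: [-7.7, 1.7, 4.1]
width: 0.0874
gripper_force: 3.8
```

Call:
move_arm(rows="0 0 0 0.0005 0 0 0.0876;0 0 0 0.0005 0 0 0.0876")

```text
t: 14.55
eef_pos: [0.5169, 0.0272, 0.0039]
ee_rot: [3.141, 0.003, 0.082]
force: [-11.5, 2.8, 6.7]
width: 0.0873
gripper_force: 5.1
```

Call:
move_arm(rows="0 0 0 0.0005 0 0 0.0876;0 0 0 0 0 0 0.0876")

```text
t: 14.8
eef_pos: [0.5169, 0.0271, 0.0038]
ee_rot: [3.141, 0.004, 0.082]
force: [-10.3, 2.3, 6.4]
width: 0.0874
gripper_force: 5.4
```

Call:
move_arm(rows="0 0 0 0.0005 0 0 0.0876;0 0 0 0 0 0 0.0876")

```text
t: 15.05
eef_pos: [0.5169, 0.027, 0.0037]
ee_rot: [3.141, 0.005, 0.082]
force: [-11.9, 2.7, 6.5]
width: 0.0874
gripper_force: 6.1
```

Call:
move_arm(rows="0 0 0 0.0003 0 0 0.0876;0 0 0 0 0 0 0.0876;0 0 0 0 0 0 0.0876;0 0 0 0 0 0 0.0876;0 0 0 0 0 0 0.0876")

```text
t: 15.68
eef_pos: [0.517, 0.027, 0.0037]
ee_rot: [3.141, 0.005, 0.082]
force: [-14.8, 3.0, 7.9]
width: 0.0876
gripper_force: 6.6
```

Run:
```python
from h import *
im,d=shot('scene','s5')
x0,y0,f=200,135,6
cv2.imwrite('pics/s5c.png',cv2.resize(im[y0:y0+100,x0:x0+133],None,fx=f,fy=f,interpolation=cv2.INTER_CUBIC))
s=arm.get_state();print('tcp',R.T@(s['eef_pos'][:2]-t),s['force'],s['t'])
```

```text
tcp [-0.07334861  0.00186841] [-13.60422551   2.74105861   8.02622826] 15.725
```

View pics/s5c.png

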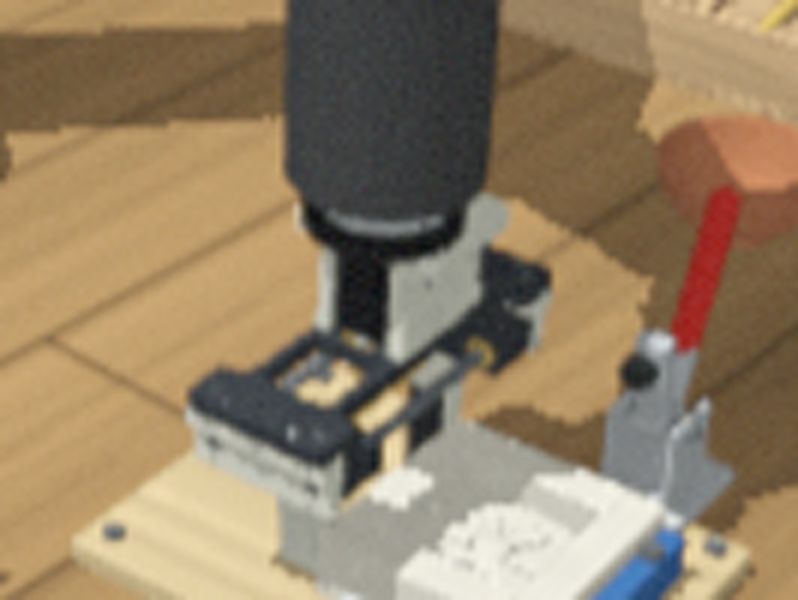

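Seated: x_f matches the prediction and the force is about 15 N, held over 0.5 s with the clamp open (handle up at (720,200)). Now I'll retreat, rise, close the fingers and go to the mould side of the handle.

Call:
move_arm(rows="0 0 0 -0.002 0 0 0.0876;0 0 0 -0.003 0 0 0.0876;0 0 0 -0.01 0 0 0.0876;0 0 0 -0.02 0 0 0.0876;0 0 0 0 0 -0.05 0.0876;0 0 0 0 0 -0.05 0.0876;0 0 0 0 0 -0.05 0.0876;0 0 0 0 0 -0.05 0.0876")

```text
t: 16.73
eef_pos: [0.4852, 0.0248, 0.2063]
ee_rot: [-3.141, -0.002, 0.083]
force: [1.3, 0.4, 0.3]
width: 0.0873
gripper_force: 0.0
```

Call:
move_arm(rows="0 0 0 0.027 -0.018 0 0.05;0 0 0 0.027 -0.018 0 0.02;0 0 0 0.027 -0.018 0 0;0 0 0 0.027 -0.018 0 0;0 0 0 0.027 -0.018 0 0;0 0 0 0 0 0 0;0 0 0 0 0 0 0;0 0 0 0 0 0 0", squeeze=20)

```text
t: 17.73
eef_pos: [0.612, 0.1253, 0.2046]
ee_rot: [-3.141, -0.0, 0.083]
force: [0.1, 0.7, -0.4]
width: 0.0133
gripper_force: 0.0
```

Run:
```python
from h import *
im,d=shot('scene','s6');P=cloud('scene',d)
s=arm.get_state();c=R.T@(s['eef_pos'][:2]-t)*1e3;print('tcp',c,s['eef_pos'][2],s['ee_rot'],s['force'],s['width'])
x0,y0,f=225,95,6
cv2.imwrite('pics/s6c.png',cv2.resize(im[y0:y0+100,x0:x0+133],None,fx=f,fy=f,interpolation=cv2.INTER_CUBIC))
m=(abs(P[...,0]-c[0])<18)&(abs(P[...,1]-c[1])<30)&(P[...,2]>180)&(P[...,2]<250)
q=P[m]
for z in range(180,250,5):
    k=q[(q[:,2]>=z)&(q[:,2]<z+5)]
    if len(k):print(z,len(k),k.min(0).round(),k.max(0).round())
hsv=cv2.cvtColor(im,cv2.COLOR_BGR2HSV);r=((hsv[...,0]>174)|(hsv[...,0]<4))&(hsv[...,1]>170)&(abs(P[...,0]-30)<30)&(P[...,2]>90)&(P[...,1]>80)&(P[...,1]<200)
k=P[r];print('handle',len(k),k.mean(0),k[k[:,2]>k[:,2].max()-8].mean(0),k.max(0))
```

```text
tcp [29.64853298 91.8006278 ] 0.20465561120881054 [-3.14132777e+00 -6.37547131e-04  8.24723971e-02] [-0.13399993 -0.4573622  -0.86291513] 0.009116727732840614
220 1 [ 37.  86. 224.] [ 37.  86. 224.]
225 10 [ 20.  71. 226.] [ 39. 102. 230.]
230 24 [ 18.  68. 230.] [ 41. 112. 235.]
235 23 [ 20.  68. 235.] [ 42. 112. 240.]
240 23 [ 20.  69. 240.] [ 40. 111. 245.]
245 26 [ 20.  67. 245.] [ 42. 114. 250.]
handle 112 [ 31.90381723 127.83860085 145.71725559] [ 30.9360042  138.71574828 174.74738902] [ 36.80883967 144.21844614 178.55130127]
```

View pics/s6c.png

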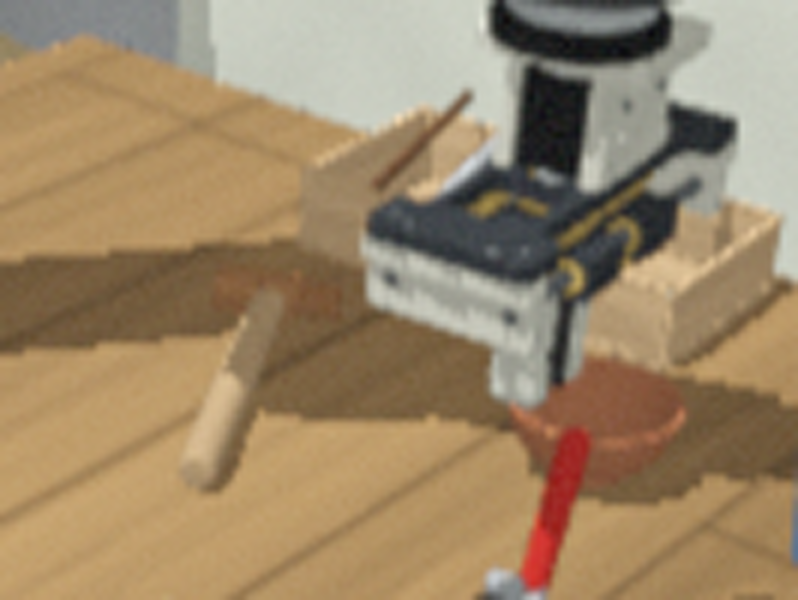

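Fingertips are at z ≈ 226 mm with the TCP at 205 mm, spanning y 68–113, and the handle end is at (31,139,175), as expected. Next I'll lower the tip to z ≈ 165 mm and push along the arc.

Call:
move_arm(rows="0 0 0 0 0 0.02 0;0 0 0 0 0 0.02 0;0 0 0 0 0 0.02 0;0 0 0 0 0 0 0;0 0 0 0 -0.003 0 0;0 0 0 0 -0.003 0 0;0 0 0 0 -0.003 0 0;0 0 0 0 -0.003 0 0")

```text
t: 18.77
eef_pos: [0.6117, 0.138, 0.1445]
ee_rot: [-3.141, -0.001, 0.083]
force: [-0.2, -0.2, -0.1]
width: 0.0004
gripper_force: 0.0
```

Call:
move_arm(rows="0 0 0 0 -0.0015 0 0;0 0 0 0 -0.0015 0 0;0 0 0 0 -0.0015 0 0;0 0 0 0 -0.0015 0 0")

```text
t: 19.27
eef_pos: [0.611, 0.1437, 0.1441]
ee_rot: [3.142, 0.0, 0.083]
force: [-0.3, -0.7, 0.0]
width: 0.0006
gripper_force: 0.0
```

Call:
move_arm(rows="0 0 0 0 -0.0015 0 0;0 0 0 0 -0.0015 0 0;0 0 0 0 -0.0015 0 0;0 0 0 0 -0.0015 0 0")

```text
t: 19.77
eef_pos: [0.6105, 0.1497, 0.1442]
ee_rot: [3.142, 0.0, 0.083]
force: [0.1, -0.9, 1.0]
width: 0.0001
gripper_force: 0.0
```

Call:
move_arm(rows="0 0 0 0 -0.0015 0 0;0 0 0 0 -0.0015 0 0;0 0 0 0 -0.0015 0.0005 0;0 0 0 0 -0.0015 0.0005 0")

```text
t: 20.27
eef_pos: [0.6101, 0.1539, 0.1434]
ee_rot: [3.139, 0.001, 0.082]
force: [0.7, -7.3, 0.5]
width: 0.0003
gripper_force: 3.6
```

Contact at about 7 N. Now following the arc.

Call:
move_arm(rows="0 0 0 0 -0.0019 0.0007 0;0 0 0 0 -0.0019 0.0007 0;0 0 0 0 -0.0019 0.0008 0;0 0 0 0 -0.0019 0.0008 0;0 0 0 0 -0.0019 0.0009 0;0 0 0 0 -0.0019 0.0009 0")

```text
t: 21.02
eef_pos: [0.6093, 0.1656, 0.1388]
ee_rot: [3.14, 0.0, 0.082]
force: [0.8, -5.3, 2.3]
width: 0.0004
gripper_force: 3.2
```

Call:
move_arm(rows="0 0 0 0 -0.0019 0.001 0;0 0 0 0 -0.0019 0.001 0;0 0 0 0 -0.0019 0.0011 0;0 0 0 0 -0.0019 0.0011 0;0 0 0 0 -0.0019 0.0012 0;0 0 0 0 -0.0018 0.0012 0;0 0 0 0 -0.0018 0.0013 0;0 0 0 0 -0.0018 0.0013 0")

```text
t: 22.02
eef_pos: [0.608, 0.1823, 0.1292]
ee_rot: [-3.141, -0.0, 0.083]
force: [-1.0, -1.2, 3.9]
width: 0.0008
gripper_force: 2.1
```

Call:
move_arm(rows="0 0 0 0 -0.0018 0.0014 0;0 0 0 0 -0.0018 0.0014 0;0 0 0 0 -0.0017 0.0014 0;0 0 0 0 -0.0017 0.0015 0;0 0 0 0 -0.0016 0.0015 0;0 0 0 0 -0.0016 0.0016 0;0 0 0 0 -0.0016 0.0016 0;0 0 0 0 -0.0015 0.0017 0")

```text
t: 23.02
eef_pos: [0.6066, 0.1951, 0.1167]
ee_rot: [3.142, 0.0, 0.083]
force: [0.8, 0.2, 0.5]
width: 0.0006
gripper_force: 0.5
```

Call:
move_arm(rows="0 0 0 0 -0.0015 0.0018 0;0 0 0 0 -0.0015 0.0018 0;0 0 0 0 -0.0014 0.0019 0;0 0 0 0 -0.0014 0.0019 0;0 0 0 0 -0.0013 0.002 0;0 0 0 0 -0.0013 0.002 0;0 0 0 0 -0.0012 0.002 0;0 0 0 0 -0.0012 0.002 0")

```text
t: 24.02
eef_pos: [0.6059, 0.2059, 0.1015]
ee_rot: [-3.142, -0.0, 0.083]
force: [-0.5, 0.3, 0.6]
width: 0.0004
gripper_force: 0.0
```

The force is gone, so it has probably swung over. I'll rise clear and look.

Call:
move_arm(rows="0 0 0 0 0 -0.02 0;0 0 0 0 0 -0.03 0;0 0 0 0 0 -0.05 0;0 0 0 0 0 -0.05 0;0 0 0 -0.05 0 0 0;0 0 0 -0.05 0 0 0;0 0 0 0 0 0 0;0 0 0 0 0 0 0")

```text
t: 25.02
eef_pos: [0.5065, 0.1978, 0.2522]
ee_rot: [-3.141, -0.001, 0.083]
force: [1.0, 0.2, 0.0]
width: 0.0003
gripper_force: 0.0
```

Run:
```python
from h import *
im,d=shot('scene','s7');P=cloud('scene',d)
x0,y0,f=220,160,6
cv2.imwrite('pics/s7c.png',cv2.resize(im[y0:y0+100,x0:x0+133],None,fx=f,fy=f,interpolation=cv2.INTER_CUBIC))
hsv=cv2.cvtColor(im,cv2.COLOR_BGR2HSV);r=((hsv[...,0]>174)|(hsv[...,0]<4))&(hsv[...,1]>170)&(abs(P[...,0]-30)<30)&(P[...,2]>40)&(P[...,1]>80)&(P[...,1]<260)
k=P[r];print('handle',len(k),k.mean(0),k.min(0),k.max(0));q=k[:,1:]-k[:,1:].mean(0);print('slope deg',np.degrees(np.arctan(np.polyfit(k[:,1],k[:,2],1)[0])))
s=arm.get_state();print(s['force'],s['eef_pos'],s['t'])
```

```text
handle 66 [ 33.11376007 177.71107813  75.49595411] [ 26.31133113 140.92212125  67.72343919] [ 37.97419482 213.55910401  79.66507525]
slope deg -0.7727022288481795
[ 0.58134801 -0.51330712 -0.44071058] [0.50680107 0.19780228 0.25186345] 25.075
```

View pics/s7c.png

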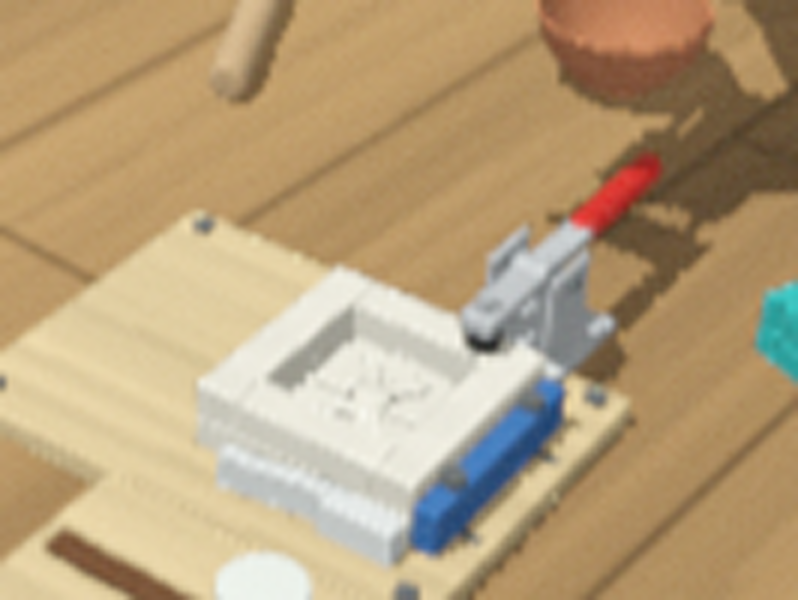

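The handle lies level (620,195), the pad is on the mould's clamp-side rim (485,340), and the mould is square against the blue stop. The robot is clear.

```bash
python3 -c "
from station import arm
print(arm.job_done())"
```

```text
the job is handed in; nothing more can be done
None
```

The mould is bedded square against the blue stop after about 15 N held for over half a second, the red handle is fully down with the pad on the mould's rim, and the job was handed in at about 25 s; no verdict came back.

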